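# Sweep spilled bottle caps into the collecting tray

### The job

Three bottle caps have spilled on the lab bench while a delivery was unpacked. With the closed fingers, gently sweep all three across the bench and in through the open front of the low steel tray, until each lies flat and wholly inside it. Do not pinch, lift, stack or tip the caps, and leave the jar, the carton and the wash bottle standing where they are.

Things in the scene. Friction and masses are not known exactly. Their poses are not given: they have to be found in the camera images.
- cap0: white ribbed plastic bottle cap, a closed disc 40 mm in diameter and 18 mm high, about 20 g, loose and lying flat on the bench (height z = 0), one of three alike; origin: centre of its underside, z up; its yaw means nothing
- cap1: white ribbed plastic bottle cap, a closed disc 40 mm in diameter and 18 mm high, about 20 g, loose and lying flat on the bench (height z = 0), one of three alike; origin: centre of its underside, z up; its yaw means nothing
- cap2: white ribbed plastic bottle cap, a closed disc 40 mm in diameter and 18 mm high, about 20 g, loose and lying flat on the bench (height z = 0), one of three alike; origin: centre of its underside, z up; its yaw means nothing
- tray: low steel dustpan-like tray fixed to the bench, walled on three sides, open in front (own -x). Origin: bench level under the floor's centre; +x to the back wall, z up. Floor 2 mm thick, 120 (x) by 180 (y) mm; walls 25 mm high, 5 mm thick, just inside its edges: inner width 170, back wall's inner face at x = 55, side walls start at x = -60. Full-width ramp from x = -85 (bench level) up to x = -60
- jar: amber glass jar with a black lid, 40 mm in diameter, 55 mm high, about 0.12 kg, standing loose among the caps; origin: centre of its underside. Not to be moved
- carton: closed brown cardboard carton, 90 (its x) by 110 (its y) by 70 mm high, 0.35 kg, standing loose beside the tray; origin: centre of its underside. Not to be moved
- washbottle: white wash bottle, body 60 mm in diameter, 134 mm high to the top of its grey cap, with a bent spout up to 178 mm high reaching 53 mm out along its +x, 0.3 kg, standing loose on the other side of the tray; origin: centre of its underside. Not to be moved

How it is judged (in metres and radians):
At the end, for the whole second after the job is handed in: All three caps lie flat (within 0.15 rad) and at rest inside the tray: each cap's centre is 15 mm or more behind the front ends of the side walls, between the walls, less than 10 mm above the tray's origin height; jar, carton and wash bottle stand upright within 20 mm of where they were (x of cap0 in the frame of tray between -0.045 and 0.045 m and y of cap0 in the frame of tray between -0.075 and 0.075 m and z of each of cap0, cap1, cap2 in the frame of tray below 0.01 m and angle between each of cap0, cap1, cap2, jar, carton, washbottle's own z axis and vertical below 0.15 rad and linear speed of each of cap0, cap1, cap2 below 0.02 m/s and x of cap1 in the frame of tray between -0.045 and 0.045 m and y of cap1 in the frame of tray between -0.075 and 0.075 m and x of cap2 in the frame of tray between -0.045 and 0.045 m and y of cap2 in the frame of tray between -0.075 and 0.075 m and distance of each of jar, carton, washbottle from where it was at the start of the episode below 0.02 m); the robot touches nothing.
It fails at once if a cap is lifted, tipped over or stacked (its underside's centre more than 15 mm above the bench) (height (world z) of any of cap0, cap1, cap2 above 0.015 m).
It fails at once if a cap is pinched or squashed (finger force above 20 N) (contact force between the fingers and cap0 above 20 N or contact force between the fingers and cap1 above 20 N or contact force between the fingers and cap2 above 20 N).
It fails at once if the jar, carton or wash bottle is pushed more than 20 mm or tipped (distance of any of jar, carton, washbottle from where it was at the start of the episode above 0.02 m or angle between any of jar, carton, washbottle's own z axis and vertical above 0.3 rad).
It also fails if it takes over 72 s, if anything falls off the work surface, if the arm or the gripper's body presses on something with over 40 N, if the wrist force passes 120 N, or if a joint passes its speed limit or range.

### The arm

A 6-joint arm with a two-finger parallel gripper is mounted at the origin on the work surface. World frame = base frame: x ahead of the robot, y to its left, z up, the work surface at z = 0. Lengths are in m, angles in degrees, forces in N, time in s.
With the tool pointing down it reaches from about 0.4 to 0.825 m from the base axis. Payload 7 kg.
Tool frame: the origin (TCP) lies between the finger pads; the fingertips stand 25 mm ahead of it and the grasp point (between the pads) lies 6 mm ahead of it; z points along the fingers, y is the line along which they close (so a half turn about z gives the same grasp; the last joint's range is limited). The gripper opens to 85 mm and grips with 20 to 120 N. Pads are 22 mm wide; open, the fingers measure 114 mm over their backs; the gripper's body (76 mm by 85 mm) begins 54 mm behind the grasp point. The pads swing forward as they close: fully open they stand 13 mm farther back than shut.
Start: joints at [83.486, 20.546, 0.682, 0, -70.136, -16.507], TCP at [0.264, 0.621, 0.226] pointing down, gripper open.
Joint ranges: [-176.03, 176.03], [-82.01, 121.73], [-58.28, 71.71], [-173.87, 95.51], [-174.79, -0.11], [-173.66, 173.66]. Speed limits (degrees/s): [136.94, 136.94, 172.46, 180, 180, 180].

### API

Orientations are given as [roll, pitch, yaw] about the fixed x, y, z axes, in that order (R = Rz(yaw) Ry(pitch) Rx(roll)).
In Python, from rig import ctrl gives the robot as it stands.
- The arm moves only by the tool creep_tool, called after "Request:" as a command line: name --pt "numbers of a row" for each row, then --argument value for the rest. Schema: {"type":"object","properties":{"motion":{"type":"array","items":{"type":"object","properties":{"d":{"type":"array","items":{"type":"number"},"minItems":3,"maxItems":3},"r":{"type":"array","items":{"type":"number"},"minItems":3,"maxItems":3}},"additionalProperties":false},"minItems":1,"maxItems":10},"aperture":{"type":"number"},"squeeze":{"type":"number"},"only":{"type":"string"},"quiet":{"type":"boolean"},"lines":{"type":"string"}},"required":["motion"],"additionalProperties":false}. motion is a list of rows, 1 to 10 of them, each an object with the fields d (a list: dx, dy, dz in units of 20 mm), r (a list: a rotation vector rx, ry, rz in degrees); a field left out counts as zero; each row is the pose to reach, as a shift and turn from the pose commanded when the call began, along the tool's axes at that moment; what a row does not reach only later rows make up. A row lasts 1/8 s, in which the tool goes at most 0.0625 m and 10.7 degrees, less where a joint would pass 70% of its speed; a pose out of reach is approached as far as the arm can. aperture is the finger opening in m, set as the call begins (left out keeps the last). The fingers move at their own pace and stop on an object; squeeze is the grip in N (left out, the last holds). Time passes only in rows, so rows that do not move let the fingers close. The tool returns the time, the measured TCP pose, the force, the opening and the grip force at its end. only (a regular expression) keeps the lines of the reply that match it, lines (a string "A,B") keeps lines A to B, and quiet returns only ok. Input that does not fit is refused with a message, and nothing moves.
- ctrl.read_state(): the state, without advancing time (a new reading comes with each control period).
- ctrl.get_image(name): name is "side" or "top" or "wrist"; returns a dict with "color" (400x640x3 uint8, red, green, blue), "depth" (400x640 float32, m along the optical axis (not along the pixel's ray), 0 where there is no reading), "vertical_fov" (degrees; the focal length in pixels is half the picture's height over the tangent of half this angle, whatever the lens; pixels are square), "cx", "cy" (the principal point, pixels), "distortion" ([k1, k2, p1, p2, k3] as OpenCV has them; the pictures are not rectified), "xyz" and "rotation" of the camera in the world. Camera axes: x right, y down, z forward; pixel columns grow to the right and rows downward; lengths in m; the calibration is good to about 2 mm. A picture is of the moment at which its call begins.
- ctrl.job_done(): hands the job in; it is judged then, once.
The state is a dict: "time": time; "joint_positions": joint angles; "dq": joint speeds; "tau": joint torques, N m; "ee_pos": TCP position; "eef_rot": TCP orientation; "wrist_force": force on the tool from outside, world axes, zero at the start; "ft_torque": the same for the moment, N m; "width": finger opening in m; "gripper_force": force on a finger pad.
Only numpy, scipy, OpenCV 4.12 (cv2) and the standard library are available. Lean on these libraries where they do the work, as an engineer would, in place of code of your own. Each camera call takes 0.05 s, during which the arm holds its last target. There are 200 camera calls.

## Working session

There is one attempt and no reset: what is moved stays moved. The work goes in short steps, Python scripts to look and compute and a tool call to move; the robot and the scene stay as the last step left them, time stands still between calls to the robot, and variables do not carry over. Pictures are saved under pics/ and viewed, at most 10 in all, crops included, and the job is handed in when it is done.

```bash
ls; mkdir -p pics
```

Run:
```python
from rig import ctrl
import cv2
s=ctrl.read_state();print(s['time'],s['ee_pos'],s['eef_rot'],s['width'])
for n in('top','side'):
    m=ctrl.get_image(n);cv2.imwrite(f'pics/{n}0.png',m['color'][:,:,::-1]);print(n,m['xyz'],m['rotation'],m['vertical_fov'],m['cx'],m['cy'],m['distortion'])
```

```text
pics
rig.py
0.0 [0.26379737 0.6207846  0.22479296] [ 1.79907158e+02 -9.09206147e-03 -2.30272858e+01] 0.08528127674419834
top [0.45584757 0.00297384 0.75539049] [-170.1846513     1.58426549  -89.69152721] 53.611500585937286 325.4401717402043 201.138140746208 [0.024763 0.       0.       0.       0.      ]
side [0.23531297 0.45247434 0.71087446] [-140.87032581    0.96684635 -143.87946487] 49.02530059981576 314.4335917098397 197.65194670735858 [-0.00558607  0.          0.          0.          0.        ]
```

View pics/top0.png

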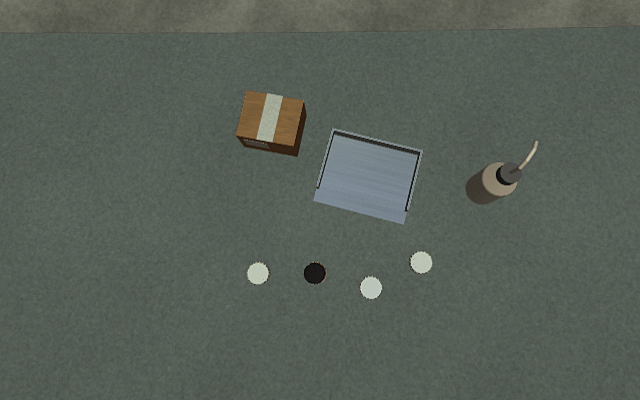

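The top view shows caps at about (258,273), (371,288) and (421,262), with the jar at (315,273). The tray's back corners are near (333,130) and (422,151), and its ramp's front corners near (314,201) and (405,223). The carton is to the left and the wash bottle to the right.

Create h.py:
```python
import numpy as np, cv2
from scipy.spatial.transform import Rotation as R
from rig import ctrl
def ray(m,p,z):
    f=200/np.tan(np.radians(m['vertical_fov']/2))
    K=np.array([[f,0,m['cx']],[0,f,m['cy']],[0,0,1]])
    u=cv2.undistortPoints(np.array(p,float).reshape(-1,1,2),K,np.array(m['distortion']))[:,0]
    d=np.c_[u,np.ones(len(u))]@R.from_euler('xyz',m['rotation'],degrees=True).as_matrix().T
    o=np.array(m['xyz']); return o+d*((z-o[2])/d[:,2])[:,None]
def caps(m):
    c=m['color'].astype(int); k=((c.min(2)>150)).astype(np.uint8)
    n,l,s,ce=cv2.connectedComponentsWithStats(k)
    return [(ce[i],s[i,4]) for i in range(1,n) if 100<s[i,4]<900]
T=None
def tray(m):
    # back wall outer top corners (z .025), ramp front corners z 0
    a=ray(m,[(333,129.5),(422.5,151)],.025);b=ray(m,[(314,201),(405,223.5)],0)
    return a,b
```

Run:
```python
from h import *
m=ctrl.get_image('top');np.set_printoptions(precision=4,suppress=True)
for c,a in caps(m): print(c,a,ray(m,[c],.018)[0])
print('jar',ray(m,[(315,273)],.055))
a,b=tray(m);print(a,b)
print('carton top',ray(m,[(246,92),(305,101),(298,155),(237,136)],.07))
print('bottle cap',ray(m,[(509,174),(536,142)],.134), ray(m,[(499,180)],.1))
```

```text
[267.8922 122.8275] 371 [0.7393 0.1379 0.018 ]
[420.9573 261.9972] 351 [ 0.4706 -0.1511  0.018 ]
[257.4855 272.9971] 344 [0.4491 0.1484 0.018 ]
[370.5765 287.3661] 366 [ 0.4246 -0.0587  0.018 ]
jar [[0.4499 0.0405 0.055 ]]
[[ 0.7226  0.01    0.025 ]
 [ 0.6788 -0.1599  0.025 ]] [[ 0.5867  0.0468  0.    ]
 [ 0.5433 -0.1274  0.    ]]
carton top [[0.7793 0.1708 0.07  ]
 [0.7611 0.0612 0.07  ]
 [0.6585 0.0723 0.07  ]
 [0.6944 0.184  0.07  ]]
bottle cap [[ 0.6071 -0.2698  0.134 ]
 [ 0.6595 -0.3156  0.134 ]] [[ 0.6051 -0.2677  0.1   ]]
```

Run:
```python
import cv2
i=cv2.imread('pics/top0.png')[90:310,220:540];cv2.imwrite('pics/crop.png',cv2.resize(i,None,fx=2.5,fy=2.5,interpolation=cv2.INTER_CUBIC))
```

```text
(no output)
```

View pics/crop.png

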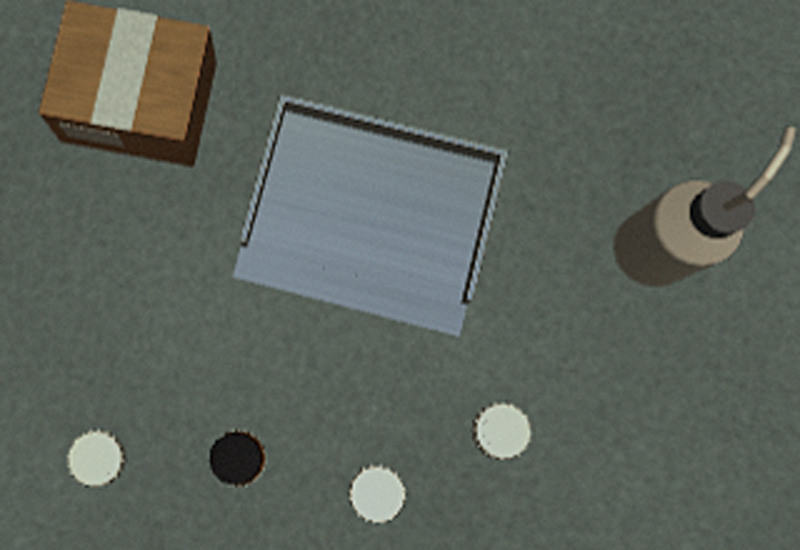

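Add to h.py:
```python
O=np.array([.645,-.061]);A=np.radians(-14.4);M=np.array([[np.cos(A),-np.sin(A)],[np.sin(A),np.cos(A)]])
def w(x,y): return O+M@[x,y]
def t(p): return M.T@(np.array(p)[:2]-O)
def go(xy,z,yaw,tilt=0):
    "tool-axis shift and rotvec to reach world pose (tray-frame xy, world z, tray-frame yaw)"
    s=ctrl.read_state();r0=R.from_euler('xyz',s['eef_rot'],degrees=True)
    r1=R.from_euler('xyz',[180,tilt,yaw+np.degrees(A)],degrees=True)
    d=r0.inv().apply(np.r_[w(*xy),z]-s['ee_pos'])
    print(np.r_[d.round(4),(r0.inv()*r1).as_rotvec(degrees=True).round(1)],'tcp tray',t(s['ee_pos']).round(4),s['ee_pos'][2].round(4))
def see():
    m=ctrl.get_image('top')
    for c,a in caps(m):
        q=ray(m,[c],.018)[0]
        if q[0]<.7: print('cap',t(q).round(4),a)
```

Run:
```python
from h import *
see(); m=ctrl.get_image('top'); print('jar',t(ray(m,[(315,273)],.055)[0]))
c=np.array([-.242,.154]);a=np.radians(-40.5)
go(c-.05*np.array([np.cos(a),np.sin(a)]),.12,-40.5)
```

```text
cap [-0.1465 -0.1307] 352
cap [-0.2418  0.1541] 344
cap [-0.214  -0.0527] 365
jar [-0.21417194  0.04980479]
[ 0.3126  0.3362  0.1056  0.     -0.     31.9   ] tcp tray [-0.5387  0.5658] 0.2252
```

Careful with the scale: shifts go in units of 20 mm. That gives: 0.336 m is 16.8, 0.313 m is 15.65.

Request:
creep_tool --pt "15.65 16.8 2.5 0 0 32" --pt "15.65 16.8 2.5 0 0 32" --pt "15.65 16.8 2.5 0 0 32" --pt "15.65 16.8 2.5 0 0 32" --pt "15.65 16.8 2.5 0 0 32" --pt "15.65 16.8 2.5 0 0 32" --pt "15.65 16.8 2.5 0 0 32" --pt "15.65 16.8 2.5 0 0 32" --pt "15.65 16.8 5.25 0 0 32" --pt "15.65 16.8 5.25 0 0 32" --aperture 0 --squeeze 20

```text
refused: motion[0]: [15.65, 16.8, 2.5, 0, 0, 32] is not of type 'object' (schema: type "object"). Nothing was moved.
```

Wrong form. The message asks for a list of objects, one for each row, so I'll send the same numbers that way.

Request:
creep_tool --motion '[{"d": [15.65, 16.8, 2.5], "r": [0, 0, 32]}, {"d": [15.65, 16.8, 2.5], "r": [0, 0, 32]}, {"d": [15.65, 16.8, 2.5], "r": [0, 0, 32]}, {"d": [15.65, 16.8, 2.5], "r": [0, 0, 32]}, {"d": [15.65, 16.8, 2.5], "r": [0, 0, 32]}, {"d": [15.65, 16.8, 2.5], "r": [0, 0, 32]}, {"d": [15.65, 16.8, 2.5], "r": [0, 0, 32]}, {"d": [15.65, 16.8, 2.5], "r": [0, 0, 32]}, {"d": [15.65, 16.8, 5.25], "r": [0, 0, 32]}, {"d": [15.65, 16.8, 5.25], "r": [0, 0, 32]}]' --aperture 0 --squeeze 20

```text
time: 1.5
ee_pos: [0.4187, 0.1872, 0.1183]
eef_rot: [179.6, -0.1, -55.1]
wrist_force: [0.4, -0.2, 0.6]
width: 0.0003
gripper_force: 0.0
```

Run:
```python
from h import *
see()
c=np.array([-.242,.154]);a=np.radians(-40.5)
go(c-.05*np.array([np.cos(a),np.sin(a)]),.032,-40.5)
```

```text
cap [-0.1463 -0.1305] 364
cap [-0.2418  0.1541] 353
cap [-0.2139 -0.0526] 371
[-0.0005 -0.0007  0.0883  0.2    -0.1    -0.1   ] tcp tray [-0.2799  0.1859] 0.1203
```

To row units: 0.088 m is 4.4, 0.08 m is 4.

Request:
creep_tool --motion '[{"d": [0, 0, 2]}, {"d": [0, 0, 4]}, {"d": [0, 0, 4.4]}, {"d": [0, 0, 4.4]}, {"d": [0.75, 0, 4.4]}, {"d": [1.5, 0, 4.4]}, {"d": [2.25, 0, 4.4]}, {"d": [3, 0, 4.4]}, {"d": [3.5, 0, 4.4]}, {"d": [3.5, 0, 4.4]}]'

```text
time: 2.8
ee_pos: [0.4611, 0.1314, 0.0326]
eef_rot: [180.0, -0.0, -55.1]
wrist_force: [0.4, -0.8, -0.1]
width: -0.0001
gripper_force: 0.0
```

Run:
```python
from h import *
see();go((-.2,.1),.032,-40.5)
m=ctrl.get_image('top');cv2.imwrite('pics/p1.png',m['color'][:,:,::-1])
```

```text
cap [-0.1462 -0.1306] 367
cap [-0.214  -0.0525] 375
[ 0.0466  0.014   0.0006  0.     -0.     -0.2   ] tcp tray [-0.2262  0.141 ] 0.0326
```

View pics/p1.png

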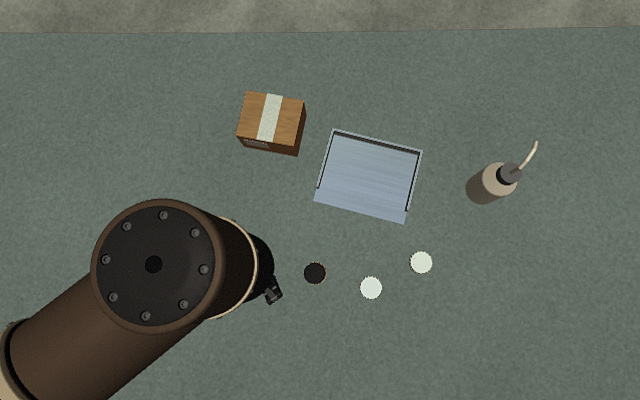

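The arm hides cap C and the tray is otherwise unchanged, so I'll check the side and wrist views.

Run:
```python
from h import *
I=[cv2.resize(ctrl.get_image(n)['color'],(480,300)) for n in('side','wrist')]
cv2.imwrite('pics/p2.png',np.vstack(I)[:,:,::-1])
```

```text
(no output)
```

View pics/p2.png

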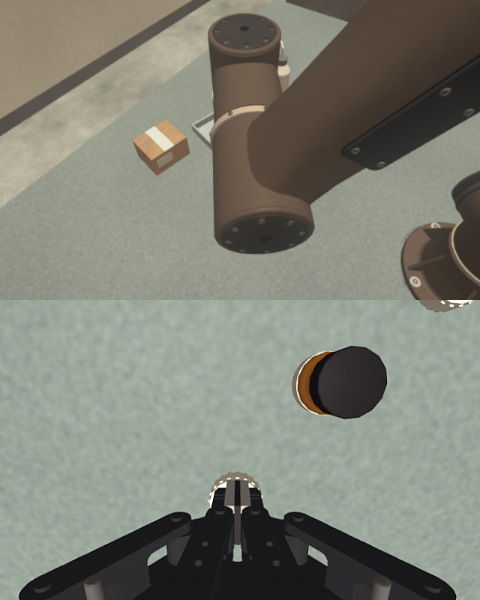

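The wrist view shows the cap centred just ahead of the fingertips, at about (236,490), and the jar clear to the right at (350,382). I'll measure lateral offset from this camera.

Add to h.py:
```python
def wr(save=None,zt=.018):
    "cap ahead of the fingers, from wrist picture, in tool xy and tray xy"
    m=ctrl.get_image('wrist');s=ctrl.read_state();c=m['color'].astype(int)
    k=(c.min(2)>185)
    if save: cv2.imwrite(save,m['color'][:,:,::-1])
    v,u=np.nonzero(k);q=ray(m,np.c_[u,v],zt)
    r0=R.from_euler('xyz',s['eef_rot'],degrees=True);l=r0.inv().apply(q-s['ee_pos'])
    j=(abs(l[:,1])<.04)&(l[:,0]>.0)&(l[:,0]<.07);l=l[j]
    if len(l)<20: print('no cap',len(l));return
    x=l[:,0].max()-.02;y=(l[:,1].max()+l[:,1].min())/2
    p=r0.apply([x,y,0])+s['ee_pos']
    print('wrist cap tool',round(x,4),round(y,4),'span',np.ptp(l[:,1]).round(4),'tray',t(p).round(4),'tcp',t(s['ee_pos']).round(4))
```

```bash
python3 -c "
from h import *
wr()"
```

```text
wrist cap tool 0.0497 0.0161 span 0.0478 tray [-0.1994  0.097 ] tcp [-0.2267  0.1416]
```

Request:
creep_tool --motion '[{"d": [0.75, 0, 0]}, {"d": [1.5, 0, 0]}, {"d": [2.25, 0, 0]}, {"d": [2.75, 0, 0]}, {"d": [2.75, 0, 0]}]'

```text
time: 3.68
ee_pos: [0.4927, 0.0863, 0.0326]
eef_rot: [180.0, -0.0, -55.1]
wrist_force: [-0.0, -0.9, -0.5]
width: 0.0002
gripper_force: 0.0
```

```bash
python3 -c "
from h import *
wr('pics/w1.png')"
```

```text
wrist cap tool 0.0002 0.0391 span 0.0018 tray [-0.2098  0.0753] tcp [-0.1845  0.1051]
```

View pics/w1.png

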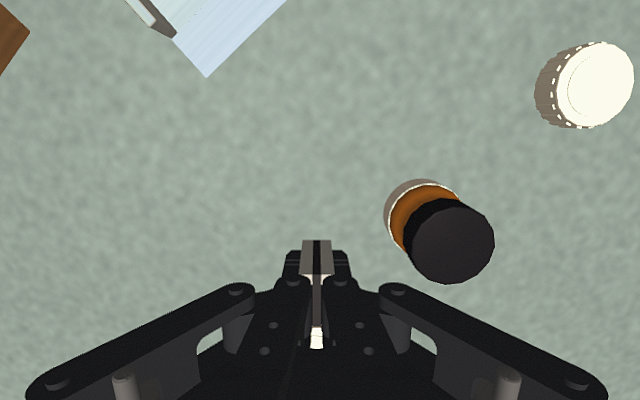

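The cap has slipped off the narrow fingertips; it's not ahead of them (fingertips at (317,250)). I'll lift straight up and relocate it.

To row units: -0.12 m is -6, -0.06 m is -3.

Request:
creep_tool --motion '[{"d": [0, 0, -3]}, {"d": [0, 0, -6]}, {"d": [0, 0, -6]}]'

```text
time: 4.1
ee_pos: [0.4949, 0.0888, 0.1577]
eef_rot: [-179.5, -0.1, -55.0]
wrist_force: [-0.4, -0.1, -0.5]
width: -0.0002
gripper_force: 0.0
```

Run:
```python
from h import *
see()
I=[cv2.resize(ctrl.get_image(n)['color'],(480,300)) for n in('top','wrist')]
cv2.imwrite('pics/p3.png',np.vstack(I)[:,:,::-1])
m=ctrl.get_image('wrist')
for c,a in caps(m): print(c,a)
k=(m['color'].min(2)>185).astype(np.uint8);n,l,s,ce=cv2.connectedComponentsWithStats(k)
for i in range(1,n):
    if s[i,4]>60: print(s[i],t(ray(m,[ce[i]],.018)[0]).round(4))
```

```text
cap [0.0232 0.0006] 396
cap [-0.1884  0.1534] 330
cap [ 0.0243 -0.2486] 183
cap [-0.1462 -0.1306] 379
cap [-0.2138 -0.0525] 384
[198.52527473  30.5010989 ] 455
[331.81481481  35.53333333] 135
[361.75167785  28.03355705] 149
[226.95633188  99.52401747] 229
[280.88834951  98.02912621] 206
[295.33532934 118.13772455] 167
[214.55063291 140.17088608] 158
[255.36046512 147.66860465] 172
[274.31372549 168.55882353] 102
[620.82945736 384.48062016] 129
[172   0  55  63 224] [-0.023   0.0914]
[ 181    0  167   90 6924] [-0.0538  0.0551]
[   0   35   61   87 2598] [0.0501 0.233 ]
[ 455   70   46   51 1727] [-0.2114 -0.0525]
[613 379  17  13  90] [-0.583  -0.0097]
```

View pics/p3.png

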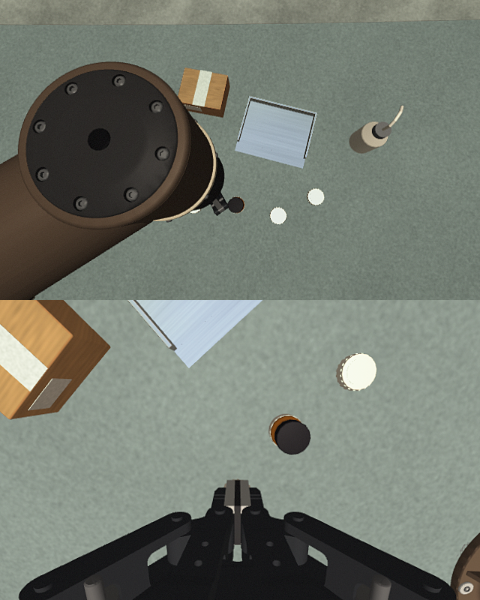

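The cap is hidden under the arm (a sliver near top pixel (258,278)). I'll move on to the position behind cap A, which also unblocks the view.

Run:
```python
from h import *
print(ctrl.read_state()['joint_positions'])
go((-.146,-.185),.13,90)
```

```text
[ 3.26245194e+01  7.69645065e+00 -2.70550994e+01 -2.64617364e-02
 -5.53424716e+01  2.37384049e+00]
[ 2.189e-01  1.945e-01  2.200e-02  0.000e+00  1.000e-01 -1.306e+02] tcp tray [-0.1856  0.1052] 0.1517
```

Request:
creep_tool --motion '[{"d": [10.95, 9.7, 1.5], "r": [0, 0, -40.5]}, {"d": [10.95, 9.7, 1.5], "r": [0, 0, -40.5]}, {"d": [10.95, 9.7, 1.5], "r": [0, 0, -40.5]}, {"d": [10.95, 9.7, 1.5], "r": [0, 0, -40.5]}, {"d": [10.95, 9.7, 1.5], "r": [0, 0, -40.5]}, {"d": [10.95, 9.7, 1.5], "r": [0, 0, -40.5]}]'

```text
time: 5.05
ee_pos: [0.4567, -0.2062, 0.1205]
eef_rot: [179.9, 0.2, -14.7]
wrist_force: [0.6, 1.4, -0.1]
width: 0.0
gripper_force: 0.0
```

Run:
```python
from h import *
see();m=ctrl.get_image('top');cv2.imwrite('pics/t2.png',m['color'][:,:,::-1])
go((-.146,-.185),.032,0)
```

```text
cap [0.033  0.0535] 213
[ 0.     -0.0006  0.0892  0.      0.2    -0.3   ] tcp tray [-0.1458 -0.1856] 0.1212
```

View pics/t2.png

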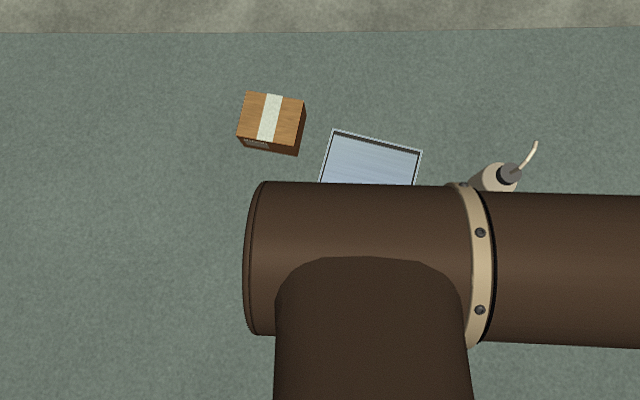

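The arm blocks the top view here, so the wrist camera has to guide this. I'll descend beside A and push it toward tray +y with the side of the closed fingers.

Add to h.py:
```python
def wb():
    m=ctrl.get_image('wrist');s=ctrl.read_state();r0=R.from_euler('xyz',s['eef_rot'],degrees=True)
    print('tcp',t(s['ee_pos']).round(4),s['ee_pos'][2].round(4))
    k=cv2.morphologyEx((m['color'].min(2)>195).astype(np.uint8),cv2.MORPH_OPEN,np.ones((5,5)))
    for c in cv2.findContours(k,0,2)[0]:
        if cv2.contourArea(c)<150: continue
        q=ray(m,c.reshape(-1,2),.018);p=np.array([t(x) for x in q]);(cx,cy),r=cv2.minEnclosingCircle(p.astype(np.float32))
        if r<.03: print('wblob tray',round(cx,4),round(cy,4),'r',round(r,4),'tool',r0.inv().apply(np.r_[w(cx,cy),0]-s['ee_pos'])[:2].round(4))
    return m['color'][:,:,::-1]
```

```text
(no output)
```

Request:
creep_tool --motion '[{"d": [0, 0, 2.25]}, {"d": [0, 0, 4.45]}, {"d": [0, 0, 4.45]}, {"d": [0, -0.5, 4.45]}, {"d": [0, -1, 4.45]}, {"d": [0, -1.75, 4.45]}, {"d": [0, -2.25, 4.45]}, {"d": [0, -2.25, 4.45]}]'

```text
time: 6.15
ee_pos: [0.4707, -0.1591, 0.0341]
eef_rot: [-180.0, -0.0, -14.4]
wrist_force: [-0.4, -0.5, -0.0]
width: 0.0004
gripper_force: 0.0
```

Run:
```python
from h import *
cv2.imwrite('pics/w2.png',wb())
```

```text
tcp [-0.1446 -0.1388] 0.0339
wblob tray -0.144 -0.13 r 0.0197 tool [ 0.0006 -0.0088]
```

View pics/w2.png

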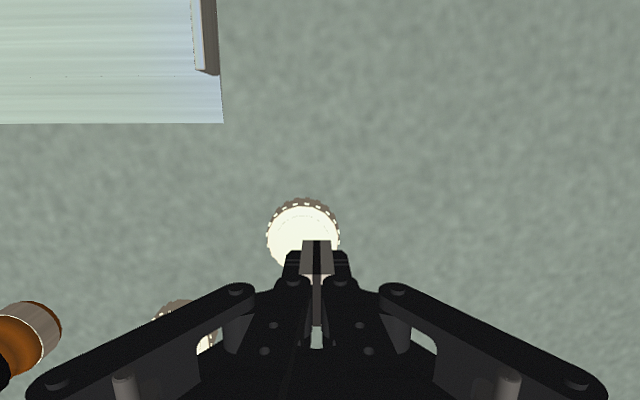

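The fingertips are actually above the cap: A at (303,237) hasn't moved. I'll measure the true tip height from wrist depth.

Run:
```python
from h import *
m=ctrl.get_image('wrist');s=ctrl.read_state();d=m['depth'];f=200/np.tan(np.radians(m['vertical_fov']/2))
Rc=R.from_euler('xyz',m['rotation'],degrees=True);r0=R.from_euler('xyz',s['eef_rot'],degrees=True)
for u,v in [(306,244),(328,244),(308,260),(326,260),(309,270),(300,235),(300,215),(285,235),(420,200),(150,60)]:
    z=d[v,u];p=Rc.apply([(u-m['cx'])/f*z,(v-m['cy'])/f*z,z])+m['xyz'];print((u,v),z.round(4),p.round(4),'tool',r0.inv().apply(p-s['ee_pos']).round(4))
print(m['xyz'],m['rotation'])
```

```text
(306, 244) 0.1439 [ 0.4824 -0.1574  0.0496] tool [ 0.0112 -0.0054 -0.0157]
(328, 244) 0.1444 [ 0.4797 -0.1669  0.0491] tool [ 0.011   0.0045 -0.0153]
(308, 260) 0.1281 [ 0.4821 -0.1586  0.0659] tool [ 0.0112 -0.0041 -0.0321]
(326, 260) 0.127 [ 0.4808 -0.1657  0.067 ] tool [ 0.0117  0.0031 -0.0331]
(309, 270) 0.1189 [ 0.4824 -0.1593  0.0754] tool [ 0.0116 -0.0035 -0.0415]
(300, 235) 0.1745 [ 0.4765 -0.1514  0.0198] tool [ 0.0039 -0.0096  0.014 ]
(300, 215) 0.1716 [ 0.4875 -0.1544  0.0197] tool [ 0.0153 -0.0095  0.0142]
(285, 235) 0.1738 [ 0.4787 -0.1436  0.0204] tool [ 0.0042 -0.0178  0.0134]
(420, 200) 0.1889 [ 0.4731 -0.2229  0.0008] tool [0.0186 0.0604 0.033 ]
(150, 60) 0.166 [ 0.5836 -0.0992  0.0038] tool [ 0.0946 -0.087   0.0301]
[ 0.53571882 -0.17594315  0.1833276 ] [ 1.64655849e+02  2.56787220e-02 -1.04502969e+02]
```

Run:
```python
from h import *
m=ctrl.get_image('wrist');s=ctrl.read_state();d=m['depth'];f=200/np.tan(np.radians(m['vertical_fov']/2))
Rc=R.from_euler('xyz',m['rotation'],degrees=True);r0=R.from_euler('xyz',s['eef_rot'],degrees=True)
for u in (306,328):
  for v in range(236,246):
    z=d[v,u];p=Rc.apply([(u-m['cx'])/f*z,(v-m['cy'])/f*z,z])+m['xyz'];print((u,v),m['color'][v,u],p[2].round(4),'tool',r0.inv().apply(p-s['ee_pos']).round(4))
print(s['wrist_force'],s['joint_positions'].round(1),f)
```

```text
(306, 236) [244 247 230] 0.0197 tool [ 0.0033 -0.0063  0.014 ]
(306, 237) [244 248 231] 0.0191 tool [ 0.0025 -0.0063  0.0146]
(306, 238) [250 254 238] 0.0202 tool [ 0.0024 -0.0063  0.0135]
(306, 239) [236 242 213] 0.0199 tool [ 0.0017 -0.0063  0.0138]
(306, 240) [131 133 116] 0.0441 tool [ 0.0109 -0.0055 -0.0103]
(306, 241) [70 67 64] 0.0448 tool [ 0.0107 -0.0054 -0.0111]
(306, 242) [81 77 73] 0.0472 tool [ 0.0112 -0.0054 -0.0135]
(306, 243) [82 80 74] 0.047 tool [ 0.0106 -0.0054 -0.0133]
(306, 244) [84 82 76] 0.0499 tool [ 0.0114 -0.0053 -0.0162]
(306, 245) [82 80 74] 0.0512 tool [ 0.0114 -0.0052 -0.0175]
(328, 236) [244 248 230] 0.0188 tool [0.003  0.0058 0.0149]
(328, 237) [244 248 231] 0.02 tool [0.0029 0.0057 0.0138]
(328, 238) [250 253 238] 0.0191 tool [0.0019 0.0058 0.0147]
(328, 239) [235 241 213] 0.0196 tool [0.0016 0.0057 0.0141]
(328, 240) [131 133 116] 0.0442 tool [ 0.011   0.0048 -0.0105]
(328, 241) [69 65 61] 0.0455 tool [ 0.011   0.0047 -0.0118]
(328, 242) [80 76 72] 0.0478 tool [ 0.0115  0.0047 -0.0141]
(328, 243) [82 78 72] 0.0474 tool [ 0.0108  0.0047 -0.0137]
(328, 244) [83 80 76] 0.0488 tool [ 0.0109  0.0046 -0.0151]
(328, 245) [82 79 75] 0.0499 tool [ 0.0109  0.0046 -0.0162]
[ 0.53504289 -0.47062456 -0.83981978] [  3.9  16.4 -35.2  -0.  -38.4  71.6] 320.0654234500528
```

Depth puts the real tips at about z = 0.043, roughly 35 mm higher than the stated tool geometry implies. I'll back off A, lower in stages and re-measure.

Add to h.py:
```python
def tip():
    m=ctrl.get_image('wrist');s=ctrl.read_state();d=m['depth'];f=200/np.tan(np.radians(m['vertical_fov']/2))
    Rc=R.from_euler('xyz',m['rotation'],degrees=True)
    for v in range(236,246,1):
        z=d[v,306];p=Rc.apply([(306-m['cx'])/f*z,(v-m['cy'])/f*z,z])+m['xyz'];print(v,p[2].round(4),end=' ')
    print('tcp',s['ee_pos'].round(4),'F',s['wrist_force'].round(2))
```

```text
(no output)
```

Request:
creep_tool --motion '[{"d": [0, 1, 0]}, {"d": [0, 2.25, 0]}, {"d": [0, 2.25, 0]}, {"d": [0, 2.25, 0.35]}, {"d": [0, 2.25, 0.7]}, {"d": [0, 2.25, 0.7]}]'

```text
time: 7.05
ee_pos: [0.4584, -0.2031, 0.0188]
eef_rot: [180.0, 0.1, -14.5]
wrist_force: [0.3, -0.2, 0.4]
width: -0.0001
gripper_force: 0.0
```

Run:
```python
from h import *
tip();m=ctrl.get_image('wrist')
cv2.imwrite('pics/w3.png',np.hstack([m['color'][100:400,170:470,::-1],cv2.applyColorMap((m['depth'][100:400,170:470]*1000).clip(0,255).astype(np.uint8),cv2.COLORMAP_JET)]))
```

```text
236 0.0005 237 0.0004 238 0.001 239 0.0022 240 0.0284 241 0.0303 242 0.0328 243 0.0332 244 0.0338 245 0.0358 tcp [ 0.4587 -0.2032  0.0192] F [-0.53 -0.18 -0.21]
```

View pics/w3.png

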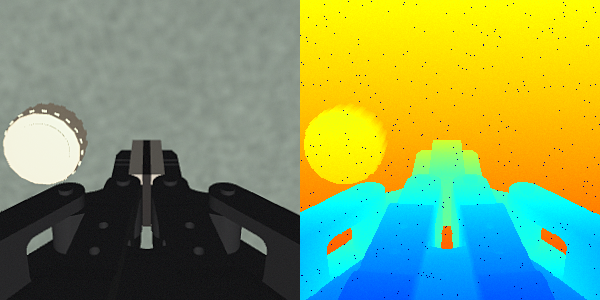

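To row units: 0.02 m is 1, 0.018 m is 0.9.

Request:
creep_tool --motion '[{"d": [0, 0, 0.4]}, {"d": [0, 0, 0.7]}, {"d": [0, 0, 0.9]}, {"d": [0, 0, 1]}, {"d": [0, 0, 1]}]'

```text
time: 7.78
ee_pos: [0.4588, -0.2035, -0.0004]
eef_rot: [180.0, 0.0, -14.5]
wrist_force: [-0.3, 0.9, 0.7]
width: -0.0001
gripper_force: 0.0
```

Run:
```python
from h import *
tip();wb()
```

```text
236 0.0004 237 0.0012 238 0.0014 239 0.0012 240 0.0103 241 0.011 242 0.0125 243 0.0138 244 0.0149 245 0.0165 tcp [ 4.590e-01 -2.035e-01 -3.000e-04] F [-0.8  -0.65 -0.08]
tcp [-0.1447 -0.1843] -0.0002
wblob tray -0.2023 -0.0447 r 0.0149 tool [-0.0579 -0.1395]
wblob tray -0.1442 -0.1299 r 0.0196 tool [ 0.0004 -0.0544]
```

Request:
creep_tool --motion '[{"d": [0, -0.6, 0]}, {"d": [0, -1.1, 0]}, {"d": [0, -1.5, 0]}, {"d": [0, -1.9, 0]}, {"d": [0, -2.3, 0]}, {"d": [0, -2.7, 0]}, {"d": [0, -3, 0]}, {"d": [0, -3, 0]}]'

```text
time: 8.88
ee_pos: [0.4741, -0.145, -0.0003]
eef_rot: [-180.0, -0.0, -14.5]
wrist_force: [0.2, -0.7, 0.9]
width: -0.0001
gripper_force: 0.0
```

Run:
```python
from h import *
wb()
```

```text
tcp [-0.1447 -0.1241] -0.0003
wblob tray -0.1442 -0.0889 r 0.0197 tool [ 0.0004 -0.0352]
```

Pushing works now, with the cap centred on the finger side. Continuing.

To row units: -0.06 m is -3, -0.038 m is -1.9.

Request:
creep_tool --motion '[{"d": [0, -0.5, 0]}, {"d": [0, -1, 0]}, {"d": [0, -1.5, 0]}, {"d": [0, -1.9, 0]}, {"d": [0, -1.9, 0]}, {"d": [0, -0.5, -1.5]}, {"d": [0, -0.5, -3]}, {"d": [0, -0.5, -3]}]'

```text
time: 9.93
ee_pos: [0.478, -0.1361, 0.0619]
eef_rot: [-179.9, -0.2, -14.5]
wrist_force: [-0.0, -0.0, 0.4]
width: 0.0001
gripper_force: 0.0
```

Run:
```python
from h import *
wb();go((-.146-.05,-.05),.06,-90)
```

```text
tcp [-0.1441 -0.1143] 0.0606
wblob tray -0.1439 -0.0502 r 0.0197 tool [-0.0002 -0.0641]
[-5.21e-02 -6.42e-02  6.00e-04 -1.00e-01 -1.00e-01  8.99e+01] tcp tray [-0.1441 -0.1143] 0.0606
```

A is at (-0.144, -0.050), but B is right behind it. I'll nudge B toward tray +y first, keeping clear of the jar.

Request:
creep_tool --motion '[{"d": [-1.75, 0, 0]}, {"d": [-3.45, -0.25, 0]}, {"d": [-3.45, -0.25, 1.5]}, {"d": [-3.45, -0.25, 2.75]}, {"d": [-3.45, -0.25, 3.05]}, {"d": [-3.45, -0.25, 3.05]}]'

```text
time: 10.72
ee_pos: [0.4105, -0.1137, -0.0017]
eef_rot: [180.0, 0.1, -14.5]
wrist_force: [-0.6, 0.5, 0.1]
width: -0.0003
gripper_force: 0.0
```

Run:
```python
from h import *
wb();tip();print(ctrl.read_state()['joint_positions'])
```

```text
tcp [-0.2135 -0.1091] -0.0012
wblob tray -0.2118 -0.0517 r 0.0196 tool [ 0.0016 -0.0574]
wblob tray -0.1438 -0.0501 r 0.0199 tool [ 0.0696 -0.0592]
236 0.0014 237 0.0001 238 0.0011 239 0.0019 240 0.0101 241 0.0098 242 0.0122 243 0.0132 244 0.0141 245 0.0147 tcp [ 0.4113 -0.1136 -0.0009] F [0.08 0.62 0.7 ]
[ 1.12809065e+01  1.46065524e+01 -4.57571535e+01  1.03882319e-02
 -2.96119779e+01  6.41965580e+01]
```

To row units: -0.064 m is -3.2, -0.06 m is -3.

Request:
creep_tool --motion '[{"d": [0, -0.6, 0]}, {"d": [0, -1.1, 0]}, {"d": [0, -1.6, 0]}, {"d": [0, -2.1, 0]}, {"d": [0, -2.6, 0]}, {"d": [0, -3, 0]}, {"d": [0, -3.2, 0]}, {"d": [0, -3.2, 0]}, {"d": [0, -1.5, -1.5]}, {"d": [0, -1.5, -3]}]'

```text
time: 12.08
ee_pos: [0.4169, -0.086, 0.0589]
eef_rot: [179.9, 0.1, -14.6]
wrist_force: [2.6, 0.6, 0.5]
width: -0.0001
gripper_force: 0.0
```

Run:
```python
from h import *
wb();go((-.144-.07,-.05),.06,-90)
```

```text
tcp [-0.2121 -0.0796] 0.0626
wblob tray -0.2116 -0.0105 r 0.0202 tool [ 0.0001 -0.069 ]
wblob tray -0.1436 -0.0503 r 0.0199 tool [ 0.0682 -0.0294]
[-2.00e-03 -2.96e-02  2.60e-03 -2.00e-01 -1.00e-01  8.98e+01] tcp tray [-0.2121 -0.0796] 0.0626
```

To row units: -0.027 m is -1.35, 0.018 m is 0.9.

Request:
creep_tool --motion '[{"d": [0.9, -1.35, 0], "r": [0, 0, 10]}, {"d": [0.9, -1.35, 0], "r": [0, 0, 20]}, {"d": [0.9, -1.35, 0], "r": [0, 0, 30]}, {"d": [0.9, -1.35, 0], "r": [0, 0, 40]}, {"d": [0.9, -1.35, 0], "r": [0, 0, 50]}, {"d": [0.9, -1.35, 0], "r": [0, 0, 60]}, {"d": [0.9, -1.35, 0], "r": [0, 0, 70]}, {"d": [0.9, -1.35, 0], "r": [0, 0, 80]}, {"d": [0.9, -1.35, 0], "r": [0, 0, 90]}, {"d": [0.9, -1.35, 0], "r": [0, 0, 90]}]'

```text
time: 13.38
ee_pos: [0.4425, -0.0631, 0.0585]
eef_rot: [180.0, -0.0, -104.5]
wrist_force: [-0.1, -0.6, -0.4]
width: 0.0001
gripper_force: 0.0
```

Run:
```python
from h import *
wb();go((-.195,-.052),.0,-90);print(ctrl.read_state()['joint_positions'])
```

```text
tcp [-0.1956 -0.0524] 0.0586
wblob tray -0.2238 -0.0168 r 0.0123 tool [-0.0356  0.0281]
wblob tray -0.1436 -0.0503 r 0.0196 tool [-0.002  -0.0521]
[-0.0004 -0.0006  0.0586  0.     -0.      0.1   ] tcp tray [-0.1956 -0.0524] 0.0586
[ 1.72938752e+01  9.97606876e+00 -3.97675193e+01 -4.39048908e-03
 -4.02637442e+01 -3.16089249e+01]
```

To row units: -0.002 m is -0.1, -0.066 m is -3.3.

Request:
creep_tool --motion '[{"d": [-0.1, 0, 1.5]}, {"d": [-0.1, 0, 2.9]}, {"d": [-0.1, 0, 2.9]}, {"d": [-0.1, -0.6, 2.9]}, {"d": [-0.1, -1.1, 2.9]}, {"d": [-0.1, -1.7, 2.9]}, {"d": [-0.1, -2.3, 2.9]}, {"d": [-0.1, -2.9, 2.9]}, {"d": [-0.1, -3.3, 2.9]}, {"d": [-0.1, -3.3, 2.9]}]'

```text
time: 14.68
ee_pos: [0.5068, -0.0782, 0.0012]
eef_rot: [179.9, -0.0, -104.5]
wrist_force: [-5.7, 0.6, 10.1]
width: 0.0001
gripper_force: 4.2
```

Run:
```python
from h import *
wb()
```

```text
tcp [-0.1296 -0.051 ] 0.0012
wblob tray -0.2173 -0.0192 r 0.016 tool [-0.0316  0.0877]
wblob tray -0.0964 -0.0516 r 0.0197 tool [ 0.0006 -0.0332]
```

Forces rose at the ramp edge; checking cap tilt from depth before pushing further.

Add to h.py:
```python
def cloud():
    m=ctrl.get_image('wrist');d=m['depth'];f=200/np.tan(np.radians(m['vertical_fov']/2))
    v,u=np.mgrid[0:400,0:640];z=d;P=np.stack([(u-m['cx'])/f*z,(v-m['cy'])/f*z,z],-1).reshape(-1,3)
    P=R.from_euler('xyz',m['rotation'],degrees=True).apply(P)+m['xyz'];P[:,:2]=(P[:,:2]-O)@M
    return P[(d>0).ravel()]
def tiltat(x,y,r=.015):
    P=cloud();k=(np.hypot(P[:,0]-x,P[:,1]-y)<r)&(P[:,2]<.035);P=P[k]
    c,*_=np.linalg.lstsq(np.c_[P[:,:2]-[x,y],np.ones(len(P))],P[:,2],rcond=None);print('plane slope',c[:2].round(3),'z',c[2].round(4),'n',len(P))
```

Run:
```python
from h import *
for i in range(2): print(ctrl.read_state()['wrist_force'],ctrl.read_state()['gripper_force']);ctrl.get_image('wrist')
tiltat(-.0964,-.0516)
P=cloud()
for x in np.arange(-.135,-.03,.006):
    k=(abs(P[:,0]-x)<.002)&(abs(P[:,1]+.02)<.006);print(round(x,3),np.median(P[k,2]).round(4) if k.any() else None,end='; ')
tip()
```

```text
[-5.02685011  0.55955835  9.36965123] 3.9297598600387573
[-4.98714511 -0.17288133  9.2548616 ] 3.7820184230804443
plane slope [ 0.003 -0.002] z 0.0196 n 2784
-0.135 None; -0.129 None; -0.123 None; -0.117 None; -0.111 None; -0.105 None; -0.099 None; -0.093 None; -0.087 None; -0.081 None; -0.075 None; -0.069 0.0026; -0.063 0.0028; -0.057 0.0031; -0.051 0.0032; -0.045 0.0031; -0.039 0.0031; -0.033 0.0031; 236 0.0013 237 0.0015 238 0.0022 239 0.0011 240 0.0118 241 0.0146 242 0.0156 243 0.0157 244 0.0165 245 0.0193 tcp [ 0.5068 -0.0781  0.0013] F [-6.06 -0.06  8.74]
```

Careful with the scale: shifts go in units of 20 mm. That gives: 0.01 m is 0.5, 0.005 m is 0.25.

Request:
creep_tool --motion '[{"d": [0, 0.25, 0]}, {"d": [0, 0.5, 0]}, {"d": [0, 0.5, 0.15]}, {"d": [0, 0.5, 0.25]}, {"d": [0, 0.5, 0.25]}]'

```text
time: 15.6
ee_pos: [0.4974, -0.075, -0.0046]
eef_rot: [180.0, -0.0, -104.5]
wrist_force: [0.5, -0.0, -0.8]
width: 0.0
gripper_force: 0.0
```

Run:
```python
from h import *
wb();tip();s=ctrl.read_state();print(s['gripper_force'])
P=cloud();x0,y0=t(s['ee_pos'])
# finger profile: lowest z of points near the tool axis, by distance along push (tray x)
for dx in np.arange(-.02,.021,.004):
    k=(abs(P[:,0]-x0-dx)<.002)&(abs(P[:,1]-y0)<.014);print(round(dx,3),np.sort(P[k,2])[:40:8].round(4) if k.any() else None)
```

```text
tcp [-0.1395 -0.0503] -0.0045
wblob tray -0.2198 -0.0247 r 0.0075 tool [-0.0255  0.0804]
wblob tray -0.0964 -0.0514 r 0.0198 tool [ 0.001  -0.0431]
236 0.0012 237 0.0016 238 0.0006 239 0.001 240 0.0056 241 0.0077 242 0.0081 243 0.0102 244 0.0107 245 0.0128 tcp [ 0.4974 -0.075  -0.0044] F [-0.34 -0.09 -0.28]
0.0
-0.02 [-0.0005 -0.0001  0.0001  0.0002  0.0003]
-0.016 [-0.0007  0.0002  0.0003  0.0004  0.0005]
-0.012 [-0.0005  0.0002  0.0005  0.0006  0.0007]
-0.008 [-0.0005  0.0003  0.0004  0.0006  0.0007]
-0.004 [-0.0001  0.0004  0.0006  0.001   0.0011]
0.0 [-0.0002  0.0004  0.0007  0.0009  0.001 ]
0.004 [-0.0005  0.0004  0.0007  0.0009  0.0011]
0.008 [-0.0002  0.0003  0.0005  0.0007  0.0008]
0.012 [-0.0002  0.0003  0.0005  0.0007  0.0007]
0.016 [-0.0007  0.      0.0004  0.0005  0.0005]
0.02 [-0.0004  0.      0.0001  0.0002  0.0003]
```

To row units: -0.018 m is -0.9, -0.014 m is -0.7.

Request:
creep_tool --motion '[{"d": [0.05, -0.3, 0]}, {"d": [0.05, -0.5, 0]}, {"d": [0.05, -0.7, 0]}, {"d": [0.05, -0.9, 0]}, {"d": [0.05, -0.9, 0]}]'

```text
time: 16.38
ee_pos: [0.5149, -0.0806, -0.0044]
eef_rot: [-180.0, 0.0, -104.5]
wrist_force: [-0.3, -0.1, -0.4]
width: 0.0
gripper_force: 0.0
```

Run:
```python
from h import *
wb();tip();s=ctrl.read_state();print(s['gripper_force'])
tiltat(-.09,-.0514)
```

```text
tcp [-0.1214 -0.0514] -0.0044
wblob tray -0.2167 -0.018 r 0.017 tool [-0.0332  0.0954]
wblob tray -0.0861 -0.0516 r 0.02 tool [ 0.0001 -0.0353]
236 0.0008 237 0.0015 238 0.0014 239 0.0011 240 0.0059 241 0.0076 242 0.0088 243 0.0101 244 0.0117 245 0.0128 tcp [ 0.5145 -0.0806 -0.0044] F [ 0.32 -0.35 -0.37]
0.0
plane slope [0.039 0.001] z 0.02 n 2560
```

Lower tips work: the cap is climbing the ramp with no force. Continuing into the tray.

To row units: -0.048 m is -2.4, -0.04 m is -2.

Request:
creep_tool --motion '[{"d": [0, -0.4, 0]}, {"d": [0, -0.8, 0]}, {"d": [0, -1.2, -0.05]}, {"d": [0, -1.6, -0.05]}, {"d": [0, -2, -0.05]}, {"d": [0, -2.4, -0.05]}, {"d": [0, -2.4, -0.05]}]'

```text
time: 17.4
ee_pos: [0.5616, -0.0927, -0.0034]
eef_rot: [-180.0, 0.0, -104.5]
wrist_force: [0.0, -0.0, 0.2]
width: 0.0
gripper_force: 0.0
```

Run:
```python
from h import *
wb();s=ctrl.read_state();print(s['gripper_force'])
```

```text
tcp [-0.0734 -0.0515] -0.0035
wblob tray -0.2127 -0.0097 r 0.0196 tool [-0.0415  0.1394]
wblob tray -0.037 -0.0504 r 0.02 tool [-0.0012 -0.0363]
0.0
```

To row units: -0.05 m is -2.5, -0.03 m is -1.5.

Request:
creep_tool --motion '[{"d": [-0.05, -0.4, 0]}, {"d": [-0.05, -0.8, 0]}, {"d": [-0.05, -1.2, 0]}, {"d": [-0.05, -1.6, 0]}, {"d": [-0.05, -2, 0]}, {"d": [-0.05, -2.5, 0]}, {"d": [-0.05, -2.5, 0]}, {"d": [0, -1.5, 0]}, {"d": [0, -1.5, -3]}, {"d": [0, -1.5, -3.75]}]'

```text
time: 18.7
ee_pos: [0.592, -0.0999, 0.0755]
eef_rot: [-179.7, 0.1, -104.5]
wrist_force: [-0.3, -0.3, 0.9]
width: 0.0004
gripper_force: 0.0
```

Run:
```python
from h import *
wb();print(ctrl.read_state()['gripper_force']);go((-.263,-.013),.075,-78)
```

```text
tcp [-0.0415 -0.0508] 0.0761
wblob tray -0.2125 -0.0099 r 0.0196 tool [-0.0405  0.1715]
wblob tray 0.0137 -0.0503 r 0.0202 tool [-0.0005 -0.0547]
0.0
[-3.750e-02  2.216e-01 -2.000e-04 -3.000e-01  1.000e-01 -1.210e+01] tcp tray [-0.0415 -0.0508] 0.0761
```

Request:
creep_tool --motion '[{"d": [-1.875, 3, 0], "r": [0, 0, -3.6]}, {"d": [-1.875, 6, 0], "r": [0, 0, -3.6]}, {"d": [-1.875, 9, 0], "r": [0, 0, -3.6]}, {"d": [-1.875, 11.05, 0], "r": [0, 0, -3.6]}, {"d": [-1.875, 11.05, 0], "r": [0, 0, -3.6]}, {"d": [-1.875, 11.05, 0], "r": [0, 0, -3.6]}]'

```text
time: 19.5
ee_pos: [0.386, -0.008, 0.0719]
eef_rot: [-179.9, 0.0, -100.9]
wrist_force: [-0.3, -0.2, -0.4]
width: 0.0004
gripper_force: 0.0
```

Run:
```python
from h import *
wb();s=ctrl.read_state();print(s['joint_positions'],s['eef_rot']);go((-.262,-.013),-.0045,-86.4)
```

```text
tcp [-0.2638 -0.0131] 0.0718
wblob tray -0.2121 -0.0105 r 0.0203 tool [ 0.0006 -0.0517]
[ 2.85677446e+01  2.84803831e+00 -4.59827209e+01  8.52304073e-03
 -4.11288515e+01 -3.94856293e+01] [-1.79965261e+02  2.13525950e-02 -1.00911460e+02]
[ 0.     -0.0017  0.0763 -0.      0.     -0.1   ] tcp tray [-0.2638 -0.0131] 0.0718
```

Reachable. Descend and push B in steps.

Request:
creep_tool --motion '[{"d": [0, 0, 2]}, {"d": [0, 0, 3.5]}, {"d": [0, 0, 3.8]}, {"d": [0, 0, 3.8]}, {"d": [0, -0.5, 3.8]}, {"d": [0, -0.9, 3.8]}, {"d": [0, -1.3, 3.8]}, {"d": [0, -1.7, 3.8]}, {"d": [0, -2.1, 3.8]}, {"d": [0, -2.5, 3.8]}]'

```text
time: 20.8
ee_pos: [0.4351, -0.018, -0.0043]
eef_rot: [180.0, -0.0, -100.9]
wrist_force: [-0.9, 0.3, 0.8]
width: 0.0001
gripper_force: 0.2
```

Run:
```python
from h import *
wb();tip()
```

```text
tcp [-0.213  -0.0101] -0.0042
wblob tray -0.1799 -0.0086 r 0.0197 tool [ 0.0006 -0.0331]
236 0.0007 237 0.0013 238 0.0017 239 0.0015 240 0.0066 241 0.0082 242 0.0093 243 0.0109 244 0.0112 245 0.0121 tcp [ 0.4356 -0.0178 -0.0043] F [-0.43 -0.24 -0.13]
```

Request:
creep_tool --motion '[{"d": [0.025, -0.4, 0]}, {"d": [0.025, -0.8, 0]}, {"d": [0.025, -1.2, 0]}, {"d": [0.025, -1.6, 0]}, {"d": [0.025, -2, 0]}, {"d": [0.025, -2.4, 0]}, {"d": [0.025, -2.8, 0]}, {"d": [0.025, -3.2, 0]}, {"d": [0.025, -3.5, 0]}, {"d": [0.025, -3.5, 0]}]'

```text
time: 22.15
ee_pos: [0.5036, -0.0317, -0.0044]
eef_rot: [-180.0, 0.0, -100.9]
wrist_force: [-0.6, -0.1, -1.0]
width: 0.0001
gripper_force: 0.0
```

Run:
```python
from h import *
wb()
```

```text
tcp [-0.1447 -0.0069] -0.0044
wblob tray -0.1093 -0.0039 r 0.0196 tool [-0.0009 -0.0354]
```

Request:
creep_tool --motion '[{"d": [-0.05, -0.4, 0]}, {"d": [-0.05, -0.8, 0]}, {"d": [-0.05, -1.2, 0]}, {"d": [-0.05, -1.6, 0]}, {"d": [-0.05, -2, 0]}, {"d": [-0.05, -2.4, -0.05]}, {"d": [-0.05, -2.8, -0.05]}, {"d": [-0.05, -3.2, -0.05]}, {"d": [-0.05, -3.5, -0.05]}, {"d": [-0.05, -3.5, -0.05]}]'

```text
time: 23.45
ee_pos: [0.5726, -0.0439, -0.0034]
eef_rot: [-180.0, 0.0, -100.9]
wrist_force: [0.3, 0.6, -0.5]
width: -0.0002
gripper_force: 0.0
```

Run:
```python
from h import *
wb()
```

```text
tcp [-0.0748 -0.0016] -0.0034
wblob tray -0.039 0.0016 r 0.0198 tool [-0.0011 -0.036 ]
wblob tray 0.0141 -0.0511 r 0.0199 tool [ 0.0548 -0.0858]
```

To row units: -0.05 m is -2.5, -0.03 m is -1.5.

Request:
creep_tool --motion '[{"d": [-0.05, -0.4, 0]}, {"d": [-0.05, -0.8, 0]}, {"d": [-0.05, -1.2, 0]}, {"d": [-0.05, -1.6, 0]}, {"d": [-0.05, -2.1, 0]}, {"d": [-0.05, -2.5, 0]}, {"d": [-0.05, -2.5, 0]}, {"d": [0, -1.5, 0]}, {"d": [0, -1.5, -3]}, {"d": [0, -1.5, -4.75]}]'

```text
time: 24.75
ee_pos: [0.602, -0.0495, 0.0941]
eef_rot: [-179.9, 0.0, -100.9]
wrist_force: [1.0, 0.2, 0.4]
width: -0.0002
gripper_force: 0.0
```

Run:
```python
from h import *
wb()
c=np.array([-.242,.154]);a=np.radians(-40.5)
go(c-.055*np.array([np.cos(a),np.sin(a)]),.09,-130.5)
```

```text
tcp [-0.0422  0.0012] 0.0987
wblob tray 0.0114 0.005 r 0.02 tool [-0.0002 -0.053 ]
wblob tray 0.0137 -0.051 r 0.0201 tool [ 0.0558 -0.0518]
[-2.031e-01  2.295e-01  7.300e-03 -4.000e-01  3.000e-01  4.410e+01] tcp tray [-0.0422  0.0012] 0.0987
```

Request:
creep_tool --motion '[{"d": [-2, 2.25, 0], "r": [0, 0, 9]}, {"d": [-4, 4.5, 0], "r": [0, 0, 18]}, {"d": [-6, 6.75, 0], "r": [0, 0, 27]}, {"d": [-8, 9, 0], "r": [0, 0, 36]}, {"d": [-10.15, 11.45, 0], "r": [0, 0, 44]}, {"d": [-10.15, 11.45, 0], "r": [0, 0, 44]}, {"d": [-10.15, 11.45, 0], "r": [0, 0, 44]}]'

```text
time: 25.68
ee_pos: [0.4145, 0.1939, 0.0918]
eef_rot: [180.0, 0.0, -144.8]
wrist_force: [0.0, 0.2, -0.0]
width: 0.0001
gripper_force: 0.0
```

Run:
```python
from h import *
wb();print(ctrl.read_state()['joint_positions'])
c=np.array([-.242,.154]);a=np.radians(-40.5)
go(c-.055*np.array([np.cos(a),np.sin(a)]),-.0045,-130.5);see()
```

```text
tcp [-0.2861  0.1891] 0.0918
wblob tray -0.2389 0.1548 r 0.02 tool [-0.0044 -0.0582]
[ 4.97530010e+01  8.01312396e+00 -3.63000835e+01 -3.98947212e-03
 -4.56759289e+01 -1.04566084e+02]
[-0.0019 -0.0014  0.0963  0.      0.      0.1   ] tcp tray [-0.2861  0.1891] 0.0918
cap [0.0086 0.0033] 317
cap [ 0.0108 -0.0521] 326
cap [-0.2417  0.1541] 351
```

To row units: 0.096 m is 4.8, 0.08 m is 4.

Request:
creep_tool --motion '[{"d": [-0.2, 0, 2]}, {"d": [-0.2, 0, 4]}, {"d": [-0.2, 0, 4.8]}, {"d": [-0.2, 0, 4.8]}, {"d": [-0.2, -0.8, 4.8]}, {"d": [-0.2, -1.2, 4.8]}, {"d": [-0.2, -1.6, 4.8]}, {"d": [-0.2, -2, 4.8]}, {"d": [-0.2, -2.4, 4.8]}, {"d": [-0.2, -2.75, 4.8]}]'

```text
time: 27.02
ee_pos: [0.4504, 0.1501, -0.0043]
eef_rot: [-180.0, 0.0, -144.9]
wrist_force: [-0.1, 0.4, 1.4]
width: 0.0001
gripper_force: 0.1
```

Run:
```python
from h import *
wb();tip()
```

```text
tcp [-0.2407  0.1557] -0.0043
wblob tray -0.2152 0.134 r 0.0196 tool [-0.0001 -0.0335]
236 0.0024 237 0.0024 238 0.0019 239 0.0009 240 0.0065 241 0.0081 242 0.0089 243 0.0106 244 0.0108 245 0.0125 tcp [ 0.4504  0.15   -0.0043] F [-0.21  0.21  0.24]
```

To row units: -0.07 m is -3.5, -0.064 m is -3.2.

Request:
creep_tool --motion '[{"d": [0, -0.4, 0]}, {"d": [0, -0.8, 0]}, {"d": [0, -1.2, 0]}, {"d": [0, -1.6, 0]}, {"d": [0, -2, 0]}, {"d": [0, -2.4, 0]}, {"d": [0, -2.8, 0]}, {"d": [0, -3.2, 0]}, {"d": [0, -3.5, 0]}, {"d": [0, -3.5, 0]}]'

```text
time: 28.38
ee_pos: [0.4905, 0.0928, -0.0044]
eef_rot: [-180.0, -0.0, -145.0]
wrist_force: [-0.4, 0.3, 0.1]
width: 0.0001
gripper_force: 0.0
```

Run:
```python
from h import *
wb()
```

```text
tcp [-0.1881  0.1106] -0.0044
wblob tray -0.1618 0.0876 r 0.0199 tool [ 0.0005 -0.0349]
```

To row units: -0.065 m is -3.25, -0.054 m is -2.7.

Request:
creep_tool --motion '[{"d": [0.025, -0.4, 0]}, {"d": [0.025, -0.8, 0]}, {"d": [0.025, -1.2, 0]}, {"d": [0.025, -1.6, 0]}, {"d": [0.025, -2, 0]}, {"d": [0.025, -2.4, 0]}, {"d": [0.025, -2.7, 0]}, {"d": [0.025, -2.7, 0]}, {"d": [0, -1.75, 0]}, {"d": [0, -1.75, -3.25]}]'

```text
time: 29.68
ee_pos: [0.5069, 0.0637, 0.055]
eef_rot: [179.9, -0.6, -144.9]
wrist_force: [1.9, 0.4, 0.7]
width: 0.0003
gripper_force: 0.0
```

Run:
```python
from h import *
wb();go((-.18,.051),.06,-90)
```

```text
tcp [-0.1596  0.0898] 0.0653
wblob tray 0.0145 0.0033 r 0.0201 tool [-0.0466 -0.1885]
wblob tray -0.1204 0.0536 r 0.0199 tool [ 0.0025 -0.0532]
[ 4.28e-02 -9.50e-03  5.20e-03 -2.00e-01  2.00e-01 -4.04e+01] tcp tray [-0.1596  0.0898] 0.0653
```

Run:
```python
from h import *
m=ctrl.get_image('wrist');s=ctrl.read_state();d=m['depth'];f=200/np.tan(np.radians(m['vertical_fov']/2))
v,u=np.mgrid[0:400,0:640];P=np.stack([(u-m['cx'])/f*d,(v-m['cy'])/f*d,d],-1).reshape(-1,3)[(d>0).ravel()]
P=R.from_euler('xyz',m['rotation'],degrees=True).apply(P)+m['xyz']
L=R.from_euler('xyz',s['eef_rot'],degrees=True).inv().apply(P-s['ee_pos'])
L=L[P[:,2]>.035+.03]
for y in np.arange(.0,.09,.005):
    k=abs(abs(L[:,1])-y)<.0025
    if k.any(): print(round(y,3),'max tool z',np.percentile(L[k,2],99).round(4),'x',np.percentile(L[k,0],[1,99]).round(3))
```

```text
0.0 max tool z -0.0152 x [-0.01   0.013]
0.005 max tool z -0.0168 x [-0.007  0.02 ]
0.01 max tool z -0.0188 x [0.007 0.021]
0.015 max tool z -0.028 x [0.007 0.021]
0.02 max tool z -0.0514 x [0.003 0.021]
0.025 max tool z -0.0545 x [-0.007  0.014]
0.03 max tool z -0.056 x [-0.007  0.014]
0.035 max tool z -0.0603 x [-0.007  0.013]
0.04 max tool z -0.0673 x [-0.003  0.014]
0.045 max tool z -0.0734 x [0.007 0.014]
0.05 max tool z -0.0794 x [0.01  0.015]
0.055 max tool z -0.0856 x [0.012 0.016]
0.06 max tool z -0.0912 x [0.012 0.014]
```

The linkage would pass too close to the jar in the sideways orientation. I'll turn the tool to tray yaw 0 instead and push C with the front face.

Request:
creep_tool --motion '[{"r": [0, 0, -10]}, {"r": [0, 0, -20]}, {"r": [0, 0, -30]}, {"r": [0, 0, -40]}, {"r": [0, 0, -50]}, {"r": [0, 0, -60]}, {"r": [0, 0, -70]}, {"r": [0, 0, -80]}, {"r": [0, 0, -90]}, {"r": [0, 0, -100]}]'

```text
time: 31.02
ee_pos: [0.5104, 0.0647, 0.0583]
eef_rot: [-180.0, -0.0, -44.6]
wrist_force: [-0.3, 0.1, 0.2]
width: -0.0
gripper_force: 0.0
```

Run:
```python
from h import *
go((-.163,.0525),.06,0)
```

```text
[ 1.68e-02  3.16e-02 -1.70e-03 -0.00e+00 -0.00e+00 -3.02e+01] tcp tray [-0.1617  0.0882] 0.0583
```

To row units: 0.032 m is 1.6, 0.02 m is 1.

Request:
creep_tool --motion '[{"d": [0.3, 0.5, 0], "r": [0, 0, -10]}, {"d": [0.6, 1, 0], "r": [0, 0, -20]}, {"d": [0.85, 1.6, 0], "r": [0, 0, -30]}, {"d": [0.85, 1.6, 0], "r": [0, 0, -30.2]}, {"d": [0.85, 1.6, 0], "r": [0, 0, -30.2]}]'

```text
time: 31.65
ee_pos: [0.5002, 0.0302, 0.0584]
eef_rot: [-180.0, -0.0, -14.9]
wrist_force: [-0.2, -0.4, 0.2]
width: -0.0001
gripper_force: 0.0
```

Run:
```python
from h import *
wb();go((-.163,.053),-.0045,0)
```

```text
tcp [-0.163   0.0524] 0.0583
wblob tray -0.1212 0.0532 r 0.02 tool [ 0.0417 -0.0011]
[-1.00e-04 -6.00e-04  6.28e-02 -0.00e+00 -0.00e+00 -5.00e-01] tcp tray [-0.163   0.0524] 0.0583
```

To row units: 0.02 m is 1, -0.002 m is -0.1.

Request:
creep_tool --motion '[{"d": [-0.1, -0.05, 1.5]}, {"d": [-0.1, -0.05, 2.75]}, {"d": [-0.1, -0.05, 3.15]}, {"d": [-0.1, -0.05, 3.15]}, {"d": [0.3, -0.05, 3.15]}, {"d": [0.7, -0.05, 3.15]}, {"d": [1, -0.05, 3.15]}, {"d": [1.3, -0.05, 3.15]}, {"d": [1.3, -0.05, 3.15]}]'

```text
time: 32.83
ee_pos: [0.5258, 0.0241, -0.0049]
eef_rot: [-180.0, -0.0, -14.7]
wrist_force: [-0.2, 0.2, 0.5]
width: 0.0001
gripper_force: 0.0
```

Run:
```python
from h import *
wb();tip();print(ctrl.read_state()['gripper_force'])
```

```text
tcp [-0.1371  0.0526] -0.0049
wblob tray -0.1051 0.0529 r 0.0197 tool [ 0.0319 -0.0004]
236 0.0197 237 0.0192 238 0.0185 239 0.0189 240 0.019 241 0.0191 242 0.0175 243 0.0192 244 0.1445 245 0.0191 tcp [ 0.5252  0.0241 -0.0049] F [-1.04 -0.55  0.17]
0.0
```

To row units: 0.05 m is 2.5, 0.045 m is 2.25.

Request:
creep_tool --motion '[{"d": [0.4, 0, 0]}, {"d": [0.75, 0, 0]}, {"d": [1.1, 0, 0]}, {"d": [1.5, 0, 0]}, {"d": [1.9, 0, 0]}, {"d": [2.25, 0, -0.05]}, {"d": [2.5, 0, -0.05]}, {"d": [2.5, 0, -0.05]}]'

```text
time: 33.92
ee_pos: [0.574, 0.0114, -0.0038]
eef_rot: [-180.0, -0.0, -14.7]
wrist_force: [0.8, 0.6, 0.0]
width: 0.0001
gripper_force: 0.0
```

Run:
```python
from h import *
wb();print(ctrl.read_state()['gripper_force'])
```

```text
tcp [-0.0871  0.0524] -0.0039
wblob tray -0.0551 0.0526 r 0.0199 tool [ 0.032  -0.0004]
wblob tray 0.0091 -0.0443 r 0.0093 tool [0.0968 0.0961]
wblob tray 0.0075 -0.0433 r 0.0149 tool [0.0952 0.0952]
wblob tray 0.0108 0.0028 r 0.0197 tool [0.0982 0.049 ]
0.0
```

To row units: 0.062 m is 3.1, 0.056 m is 2.8.

Request:
creep_tool --motion '[{"d": [0.4, 0, 0]}, {"d": [0.8, 0, 0]}, {"d": [1.2, 0, 0]}, {"d": [1.6, 0, 0]}, {"d": [2, 0, 0]}, {"d": [2.4, 0, 0]}, {"d": [2.8, 0, 0]}, {"d": [3.1, 0, 0]}, {"d": [3.1, 0, 0]}, {"d": [2, 0, 0]}]'

```text
time: 35.22
ee_pos: [0.6144, 0.0011, -0.0034]
eef_rot: [-180.0, -0.1, -14.7]
wrist_force: [0.7, 0.4, 2.4]
width: -0.0001
gripper_force: 0.9
```

Request:
creep_tool --motion '[{"d": [0, 0, -2.5]}, {"d": [-2.5, 0, -5]}, {"d": [-5, 0, -7.5]}, {"d": [-5, 2.5, -9]}, {"d": [-5, 5, -9]}, {"d": [-5, 7.5, -9]}, {"d": [-5, 10, -9]}, {"d": [-5, 10, -9]}]'

```text
time: 36.22
ee_pos: [0.4639, -0.1692, 0.1764]
eef_rot: [180.0, -0.0, -15.0]
wrist_force: [0.2, 0.5, 0.2]
width: 0.0002
gripper_force: 0.0
```

Run:
```python
from h import *
wb();see()
I=[cv2.resize(ctrl.get_image(n)['color'],(480,300)) for n in('top','wrist')]
cv2.imwrite('pics/end.png',np.vstack(I)[:,:,::-1])
```

```text
tcp [-0.1482 -0.1486] 0.1764
wblob tray 0.0124 -0.05 r 0.0195 tool [ 0.1597 -0.1   ]
wblob tray 0.0112 0.0055 r 0.02 tool [ 0.158  -0.1555]
wblob tray 0.0067 0.0544 r 0.0201 tool [ 0.153  -0.2044]
cap [0.043  0.0197] 324
cap [ 0.101 -0.284] 101
```

View pics/end.png

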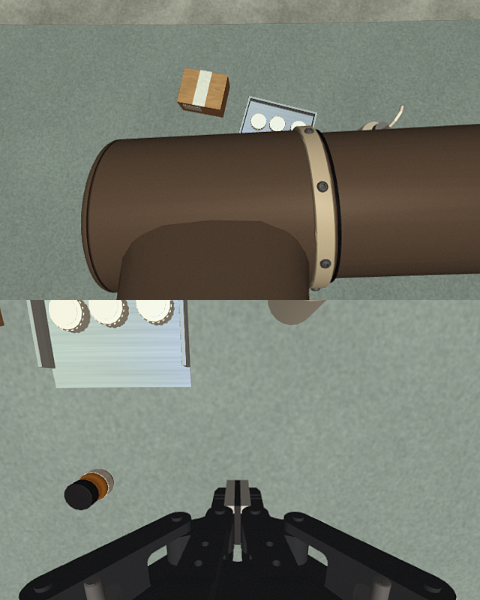

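The picture shows all three caps flat in the tray (wrist view (69,313), (108,311), (155,308)). The jar is upright at (88,488), and the carton and wash bottle are in place. The hand is clear of everything, so I'm handing in.

```bash
python3 -c "
from rig import ctrl
print(ctrl.job_done())"
```

```text
the job is handed in; nothing more can be done
None
```

I handed the job in at about 36 s: all three caps lie in the tray with at least 20 mm to spare inside the limits, and the jar, carton and wash bottle look undisturbed; no verdict was returned.

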